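Seat a new brake pad in the caliper bracket

TASK

Take the new brake pad with the thick lining off its wooden strip and slide its two ears down into the spring-lined slots of the caliper bracket, lining up, until it sits flat and fully home on the bottom of both slots, then let go. The bracket may stand up to a centimetre to either side of the middle of its mount, so feel for the slots and push gently: never press on the bracket or its clips, with the pad or the hand, harder than about 2.5 kg. Leave the worn pad and everything else where it lies.

Things in the scene. Friction and masses are not known exactly. Their poses are not given: they have to be found in the camera images.
- pad: new brake pad, 0.2-0.42 kg, lining up on the board's strip. Steel plate 46 (x) x 110 (y) x 6 mm with an ear amid each short end, 16 mm wide (x), 14 mm long (138 mm tip to tip), 6 mm thick; on it a black lining of two 46 x 46 x 12 mm blocks: 18 mm thick in all. Grip the two long sides at the middle. Origin: centre of the plate's underside, z up through the lining. A half turn is the same
- mount: aluminium plate 150 (x) x 230 (y) x 12 mm, fixed, carrying the dark steel caliper bracket; origin: centre of its underside; the seated pad lies along y. The bracket is bolted on through long holes: its jaws stand rigidly together up to 10 mm either way along the mount's x from the mount's middle (true in y, z, yaw). This pose does not show that: feel or see it. It does not shift in use
- home (a point): fixed to the mount, 42 mm above the table on its z axis, axes as the mount's: where the seated pad's origin would be if the jaws stood in the middle of the mount. z and y are true, x is off by up to 10 mm as the jaws are. Between the jaws, two tie bars stay below 26 mm above the table; above them is room for fingers
- slot_left (a point): nominal mouth centre of the +y slot (62 mm up, y = +66 mm of the mount; real one up to 10 mm off along x). Each slot is upright, open at the top and to the other jaw, 25 mm wide (x), from y = 58.5 to 74 mm, with a flat ledge 20 mm below the mouth on which an ear ends. Either side of it the flat hard jaw tops, 62 mm up, 60 mm in x overall; an ear that misses lands there
- slot_right (a point): nominal mouth centre of the -y slot, the same. Both x sides of each slot carry a steel spring leaf: 14.5 mm between the pair, flaring over the top 6 mm to 19 mm; a leaf gives 2 mm at most, 1.5 N at first and 0.8 N more per mm, so a pad held off the middle is pushed back. An ear within 1.5 mm of the middle enters, needs about 5 to 12 N of push in all (both ears) down the slot, and friction keeps it where it is left
- board: plywood board 210 (x) x 170 (y) x 12 mm, fixed, with a wooden strip 30 (x) x 100 (y) x 18 mm on it, its middle at x = -45 mm; the strip's top is 30 mm above the table and the new pad lies along it, overhanging 8 mm on each long side. Origin: centre of its underside
- worn_pad: an old worn pad, same outline as the new one but its lining is only 3 mm thick (9 mm in all), lying flat on the board; origin: centre of its underside; a bystander
- can: spray can of cleaner, grey, 64 mm across, 170 mm tall; origin under its centre; a bystander
- jar: white grease jar, 60 mm across, 70 mm tall; origin under its centre; a bystander
- wrench: steel open-end wrench lying flat; origin under its middle; a bystander
- brush: brush with a wooden handle, lying flat; origin under its middle; a bystander
- tape: grey tape measure, 82 x 35 x 66 mm tall; origin under its centre; a bystander
- caliper_pin: steel guide pin with a rubber boot, 18 mm thick, 90 mm long, lying flat; origin under its middle; a bystander
- cup: small steel bowl, 70 mm across, 55 mm tall; origin under its centre; a bystander
There are look-alikes about, which are no part of the job. What is shaped like the pad but green is not meant.

How it is judged:
By the outcome, as a careful person would: the job done as asked, in the order asked, and still so for the second after the job is handed in, with the robot touching nothing.
It also fails if it takes over 72 s, if anything falls off the work surface, if the arm or the gripper's body presses on something with over 40 N, if the wrist force passes 120 N, or if a joint passes its speed limit or range.

ROBOT

A 6-joint arm with a two-finger parallel gripper is mounted at the origin on the work surface. World frame = base frame: x ahead of the robot, y to its left, z up, the work surface at z = 0. Lengths are in m, angles in rad, forces in N, time in s.
With the tool pointing down it reaches from about 0.4 to 0.825 m from the base axis. Payload 7 kg.
Tool frame: the origin (TCP) lies on the centre line of the jaws, within the pads' length; the fingertips stand 17 mm ahead of it and the grasp point (between the pads) lies 2 mm behind it; x points along the fingers, y is the direction in which the jaws open and shut, and the axes are right-handed (so a half turn about x gives the same grasp; the last joint's range is limited). The gripper opens to 88 mm and grips with 3 to 60 N. Pads are 19 mm wide; open, the fingers measure 130 mm over their backs; the gripper's body (78 mm by 193 mm) begins 47 mm behind the grasp point.
Start: joints at [-0.855, 0.359, 0.012, 0, -1.224, -0.288], TCP at [0.28, -0.614, 0.244] pointing down, gripper open.
Joint ranges: [-3.07, 3.07], [-1.43, 2.12], [-1.02, 1.25], [-3.03, 1.67], [-3.05, -0], [-3.03, 3.03]. Speed limits (rad/s): [2.39, 2.39, 3.01, 3.14, 3.14, 3.14].

INTERFACE

Orientations are given as a unit quaternion [x, y, z, w].
In Python, from cell import arm gives the robot as it stands.
- The arm moves only by the tool carry_out, never from a script. Its argument "increments" is a list of rows, each a list of 3 entries, a list of its own where there are three numbers: the shift along the tool's x, y, z in cm, then the turn about the tool's x in rad, then the opening, from -1 (shut) to 1 (fully open). A call has 1 to 20 rows; each row shifts and turns the commanded pose from where the row before left it, along the tool's axes as they then stand; what a row does not reach is not made up. A row lasts 1/12 s, in which the tool goes at most 41.7 mm and 7.16 degrees, less where a joint would pass 70% of its speed; a pose out of reach is approached as far as the arm can. A call with a gripper value outside its range is refused whole. The fingers move at their own pace and stop on an object; the grip force is fixed at half the most. Time passes only in rows, so rows that do not move let the fingers close. It gives the time, the measured TCP pose, the force and the opening at its end, in the units of the state.
- arm.read_state(): the state, without advancing time (a new reading comes with each control period).
- arm.grab_frame(name): name is "scene" or "side" or "wrist"; returns a dict with "color" (384x512x3 uint8, red, green, blue), "fx", "fy", "cx", "cy" (pixels), "world_from_camera" (4x4, takes a point from camera to world coordinates). Camera axes: x right, y up, looking along -z (the intrinsics and any distortion apply to the point x, -y, -z); pixel columns grow to the right and rows downward; lengths in m; the calibration is good to about 2 mm. A picture is of the moment at which its call begins. There is no depth.
- arm.sign_off(): hands the job in, once; it reports no verdict.
Trained networks look in the newest picture that a camera, given by its name, has taken for a name from the list of things; names that differ only in an ending like _2 or _b are one class to them, and where a whole thing is asked for, a point or a joint stands for the part that bears it (a point fixed in the world has none). Each returns a list of dicts, best first, with "p" (0 to 1); they miss things now and then, are a little off and sometimes report something else, mostly with a low value. They report only what shows in the picture. A call takes as long as a camera call. They do not tell look-alikes from the thing itself.
- arm.silhouettes(camera, target): "region" (384x512 bool, what is visible of it) and "position" ([column, row] in pixels, amid what is visible of it).
The state is a dict: "clock": time; "joints": joint angles; "joint_vel": joint speeds; "effort": joint torques, N m; "ee_pos": TCP position; "orientation": TCP orientation; "ft_force": force on the tool from outside, world axes, zero at the start; "ft_torque": the same for the moment, N m; "opening": finger opening in m.
Only numpy, scipy, OpenCV 4.12 (cv2) and the standard library are available. Lean on these libraries where they do the work, as an engineer would, in place of code of your own. Each camera call takes 0.05 s, during which the arm holds its last target. There are 200 camera calls.

## Working session

There is one attempt and no reset: what is moved stays moved. The work goes in short steps, Python scripts to look and compute and a tool call to move; the robot and the scene stay as the last step left them, time stands still between calls to the robot, and variables do not carry over. Pictures are saved under pics/ and viewed, about 8 in all and at most 12, crops included, and the job is handed in when it is done.

Besides the shell and the picture viewer there is one more tool, called after "Emit:" as a command line: name --argument value ..., lists and objects as JSON in quotes. carry_out: Moves the arm, as the interface text tells. Its arguments: {"type":"object","properties":{"increments":{"type":"array"}},"required":["increments"]}

```bash
mkdir -p pics; ls
cat > h.py <<'E'
import numpy as np, cv2
from cell import arm
def save(f,n): cv2.imwrite('pics/'+n,f['color'][...,::-1])
def proj(f,P):
    M=np.linalg.inv(np.array(f['world_from_camera'])); p=(M[:3,:3]@np.atleast_2d(P).T).T+M[:3,3]
    return np.c_[f['cx']+f['fx']*p[:,0]/-p[:,2], f['cy']+f['fy']*-p[:,1]/-p[:,2]]
def ray(f,uv):
    M=np.array(f['world_from_camera']); d=np.array([(uv[0]-f['cx'])/f['fx'],-(uv[1]-f['cy'])/f['fy'],-1]); return M[:3,3],M[:3,:3]@d
def atz(f,uv,z):
    o,d=ray(f,uv); return o+d*(z-o[2])/d[2]
E
python3 - <<'E'
from h import *
print(arm.read_state())
ims=[]
for c in ['scene','side']:
    f=arm.grab_frame(c); ims.append(f['color'])
    print(c,[k for k in f],f['fx'],f['cx'],f['cy'],np.array(f['world_from_camera']).round(3).tolist())
    for n in ['pad','worn_pad','mount','board']:
        for d in arm.silhouettes(c,n)[:4]:
            r=d['region'];print(n,round(d['p'],2),np.round(d['position']),r.sum(),atz(f,d['position'],.03).round(3))
            if c=='scene' and n in('mount',): 
                print(cv2.boxPoints(cv2.minAreaRect(np.argwhere(r)[:,::-1].astype(np.float32))).round())
    cv2.imwrite(f'pics/{c}0.png',cv2.resize(f['color'][...,::-1],(800,600)))
E
```

```text
pics
{'clock': 0.0, 'joints': array([-8.54893164e-01,  3.59387904e-01,  1.10737594e-02, -3.70936246e-04,
       -1.22411848e+00, -2.88096662e-01]), 'joint_vel': array([ 8.03447149e-05, -7.36387778e-04, -2.86453880e-04, -2.12456265e-03,
        1.07533653e-03,  3.07394824e-04]), 'effort': array([ 1.07157219e-03, -5.82715917e+01,  2.93065041e+01,  6.99700803e+00,
        7.05625236e-03, -1.87296123e-04]), 'ee_pos': array([ 0.27982948, -0.61375307,  0.24262476]), 'orientation': array([-0.14949149,  0.69117119,  0.15062444,  0.69083063]), 'ft_force': array([-0.17305243, -0.18125752,  0.61061878]), 'ft_torque': array([-0.02862703, -0.02626669, -0.06510346]), 'opening': 0.08805621649482008}
scene ['color', 'fx', 'fy', 'cx', 'cy', 'world_from_camera'] 363.84371989706284 259.4656313572451 191.49684655915078 [[-0.689, -0.478, 0.544, 1.055], [0.724, -0.457, 0.516, 0.501], [0.002, 0.75, 0.661, 0.738], [0.0, 0.0, 0.0, 1.0]]
pad 0.97 [336. 256.] 876 [0.516 0.248 0.03 ]
pad 0.75 [376. 219.] 709 [0.334 0.253 0.03 ]
pad 0.72 [197. 189.] 2673 [ 0.591 -0.194  0.03 ]
pad 0.67 [342. 365.] 802 [0.727 0.408 0.03 ]
worn_pad 0.89 [297. 270.] 877 [0.613 0.206 0.03 ]
mount 0.61 [198. 191.] 2814 [ 0.595 -0.186  0.03 ]
[[166. 166.]
 [218. 152.]
 [234. 212.]
 [181. 225.]]
board 0.59 [316. 272.] 3212 [0.587 0.241 0.03 ]
side ['color', 'fx', 'fy', 'cx', 'cy', 'world_from_camera'] 430.67172294616466 251.07492436760216 194.1084504274419 [[0.893, 0.299, -0.337, 0.101], [-0.45, 0.595, -0.665, -0.894], [0.001, 0.746, 0.666, 0.961], [0.0, 0.0, 0.0, 1.0]]
pad 0.7 [156. 183.] 429 [0.312 0.228 0.03 ]
pad 0.6 [208. 161.] 287 [0.516 0.261 0.03 ]
worn_pad 0.71 [238. 168.] 268 [0.594 0.179 0.03 ]
board 0.92 [222. 174.] 1339 [0.532 0.175 0.03 ]
```

View pics/scene0.png

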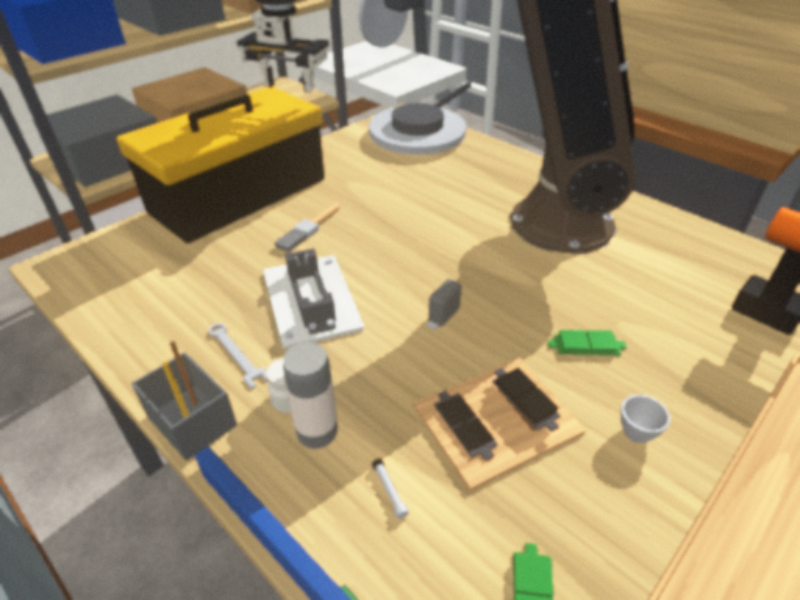

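View pics/side0.png

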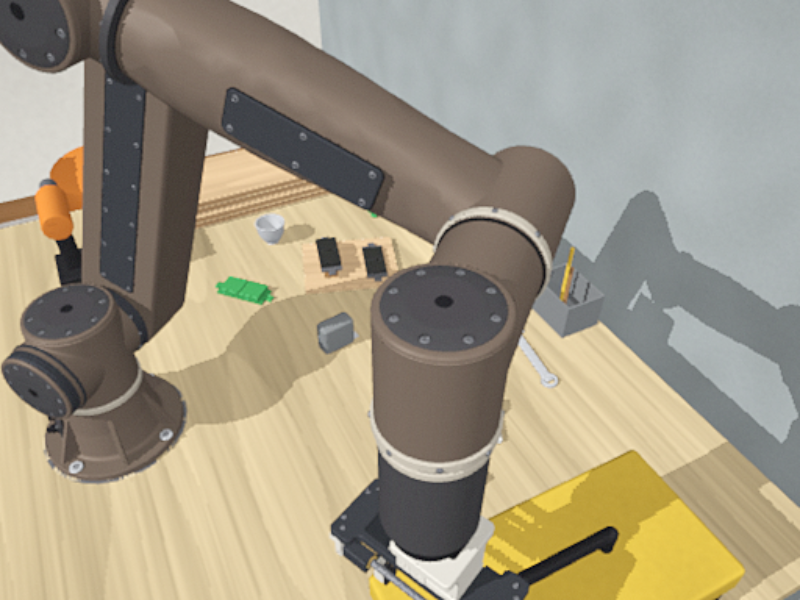

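The scene view (800x600 picture) has two black pads on the board, at (465,423) and (526,397). The mount is at about (310,298), and the green look-alikes are at (588,342) and (532,572). The pad at (526,397) seems raised with a thick lining, so I'll check it in a crop.

Run:
```python
from h import *
f=arm.grab_frame('scene');s=arm.grab_frame('side')
a=cv2.resize(f['color'][225:315,262:377],(512,400),interpolation=cv2.INTER_CUBIC)
b=cv2.resize(s['color'][145:190,190:260],(280,180),interpolation=cv2.INTER_CUBIC)
m=cv2.resize(f['color'][150:225,160:240],(280,262),interpolation=cv2.INTER_CUBIC)
c=np.zeros((450,800,3),np.uint8);c[:400,:512]=a;c[:180,515:795]=b;c[185:447,515:795]=m
cv2.imwrite('pics/crop1.png',c[...,::-1])
```

```text
(no output)
```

View pics/crop1.png

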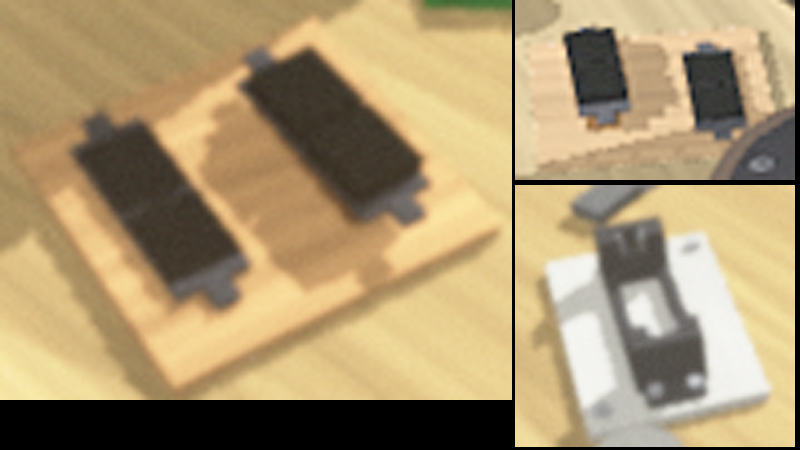

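The pad at scene pixel (336,256) is raised on the strip: it has a thick lining, casts a long shadow and shows the strip's end beneath it. It is the new one, and the pad at (297,270) lies flat and is worn. Next I'll work out poses.

Run:
```python
from h import *
f=arm.grab_frame('scene')
B=[(266.5,259.8),(333.4,229.5),(374.3,277.2),(302,312.7)]
W=np.array([atz(f,p,.012) for p in B]);print('board',W.round(3).tolist(),W.mean(0).round(4),[np.linalg.norm(W[i]-W[i-1]).round(3) for i in range(4)])
c=lambda x,y:(262+x/4.452,225+y/4.452)
L=np.array([atz(f,c(*p),.048) for p in [(243,85),(312,50),(424,160),(358,210)]]);print('pad lining',L.round(3).tolist(),L.mean(0).round(4),[np.linalg.norm(L[i]-L[i-1]).round(3) for i in range(4)])
m=lambda x,y:(160+(x-515)/3.5,150+(y-185)/3.5)
M=np.array([atz(f,m(*p),.012) for p in [(547,262),(700,235),(769,388),(600,425)]]);print('mount',M.round(3).tolist(),M.mean(0).round(4),[np.linalg.norm(M[i]-M[i-1]).round(3) for i in range(4)])
for P in (W,L,M):
    for i in range(4): e=P[i]-P[i-1]; print(np.degrees(np.arctan2(e[1],e[0])).round(1),end=' ')
    print()
print('jawtops', atz(f,m(632,240),.062), atz(f,m(675,365),.062))
from scipy.spatial.transform import Rotation as R
s=arm.read_state();print(R.from_quat(s['orientation']).as_matrix().round(3),s['ee_pos'],s['clock'])
w=arm.grab_frame('wrist');print(np.array(w['world_from_camera']).round(3),w['fx'])
```

```text
board [[0.631, 0.124, 0.012], [0.431, 0.185, 0.012], [0.491, 0.345, 0.012], [0.683, 0.278, 0.012]] [0.559  0.2331 0.012 ] [np.float64(0.163), np.float64(0.209), np.float64(0.171), np.float64(0.203)]
pad lining [[0.531, 0.199, 0.048], [0.483, 0.212, 0.048], [0.506, 0.3, 0.048], [0.558, 0.293, 0.048]] [0.5195 0.2509 0.048 ] [np.float64(0.097), np.float64(0.049), np.float64(0.091), np.float64(0.052)]
mount [[0.588, -0.341, 0.012], [0.464, -0.271, 0.012], [0.562, -0.072, 0.012], [0.684, -0.139, 0.012]] [ 0.5745 -0.2057  0.012 ] [np.float64(0.224), np.float64(0.143), np.float64(0.221), np.float64(0.139)]
-108.8 162.9 69.3 -19.1 
-105.8 165.1 75.3 -8.0 
-115.2 150.4 63.8 -28.5 
jawtops [ 0.55079204 -0.25493883  0.062     ] [ 0.62859888 -0.10460092  0.062     ]
[[ 0.    -0.415  0.91 ]
 [-0.     0.91   0.415]
 [-1.    -0.     0.   ]] [ 0.279989   -0.61417965  0.24359522] 0.65
[[-0.416 -0.875 -0.249  0.212]
 [ 0.91  -0.4   -0.114 -0.645]
 [ 0.    -0.274  0.962  0.385]
 [ 0.     0.     0.     1.   ]] 268.2323288385741
```

Emit:
carry_out --increments '[[[0, 1.9, 3.4], 0, 1], [[0, 1.9, 3.4], 0, 1], [[0, 1.9, 3.4], 0, 1], [[0, 1.9, 3.4], 0, 1], [[0, 1.9, 3.4], 0, 1], [[0, 1.9, 3.4], 0, 1], [[0, 1.9, 3.4], 0, 1], [[0, 1.9, 3.4], 0, 1], [[0, 1.9, 3.4], 0, 1], [[0, 1.9, 3.4], 0, 1], [[0, 1.9, 3.4], 0, 1], [[0, 1.9, 3.4], 0, 1], [[0, 1.9, 3.4], 0, 1], [[0, 0, 0], -0.112, 1], [[0, 0, 0], -0.112, 1], [[0, 0, 0], -0.112, 1], [[0, 0, 0], -0.112, 1], [[0, 0, 0], -0.112, 1], [[0, 0, 0], -0.112, 1], [[0, 0, 0], 0, 1]]'

```text
clock: 2.37
ee_pos: [0.5798, -0.206, 0.2437]
orientation: [-0.371, 0.602, 0.371, 0.602]
ft_force: [0.1, -0.1, 0.4]
opening: 0.0879
```

Run:
```python
from h import *
s=arm.read_state();print(s)
w=arm.grab_frame('wrist');np.savez('w1.npz',**w);cv2.imwrite('pics/w1.png',cv2.resize(w['color'][...,::-1],(800,600),interpolation=cv2.INTER_CUBIC))
for n in ['mount','slot_left','home']:
  for d in arm.silhouettes('wrist',n)[:2]: print(n,d['p'],d['position'],d['region'].sum())
```

```text
{'clock': 2.3667, 'joints': array([-2.43688244e-02,  2.61196552e-01, -1.26582663e-01,  1.25996353e-05,
       -1.18283836e+00, -4.41424250e-01]), 'joint_vel': array([-0.0019954 ,  0.00041319, -0.00107937,  0.00032177, -0.00122914,
       -0.21271273]), 'effort': array([ 5.04892040e-02, -5.00665855e+01,  2.88309735e+01,  6.88867763e+00,
        3.22596534e-03,  2.06838436e+00]), 'ee_pos': array([ 0.57975171, -0.20599184,  0.24365331]), 'orientation': array([-0.37114193,  0.60184779,  0.37106608,  0.60194923]), 'ft_force': array([ 0.08129941, -0.10001898,  0.38983121]), 'ft_torque': array([-0.00384827,  0.03360704, -0.02951444]), 'opening': 0.08785323178930196}
mount 0.63 [258.8, 159.7] 17020
mount 0.24 [254.9, 11.7] 1285
slot_left 0.92 [260.8, 157.3] 17013
slot_left 0.34 [206.8, 302.0] 639
home 0.66 [261.0, 158.7] 17375
```

View pics/w1.png

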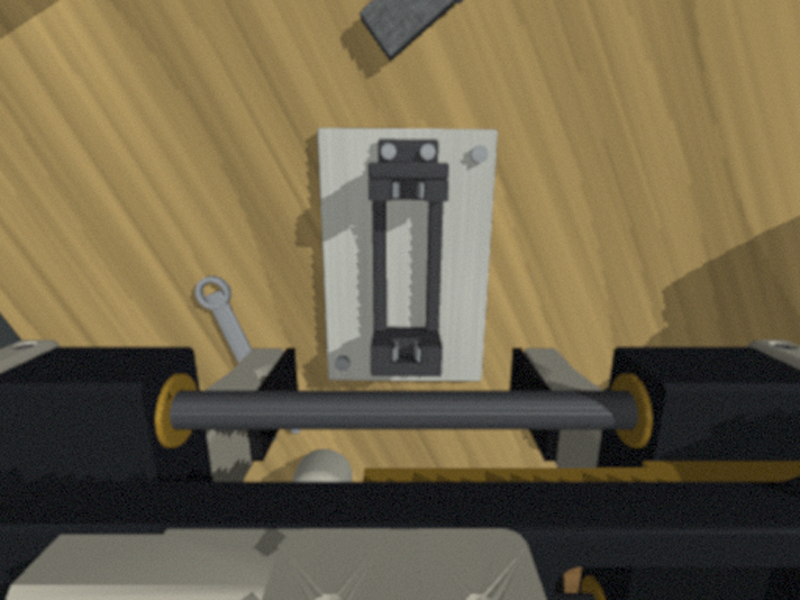

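The wrist view shows the mount at 800-scale corners (319,129), (497,130), (482,381) and (329,381). The far jaw's slot is near (408,190) and the near jaw's near (406,350). I'll crop the jaws and convert to world positions.

Run:
```python
from h import *
w=dict(np.load('w1.npz'))
k=1.5625
Q=lambda L,z:np.array([atz(w,(x/k,y/k),z) for x,y in L])
M=Q([(319,129),(497,130),(482,381),(329,381)],.012)
print(M.round(4).tolist(),M.mean(0).round(4),[np.linalg.norm(M[i]-M[i-1]).round(4) for i in range(4)])
for i in range(4): e=M[i]-M[i-1]; print(np.degrees(np.arctan2(e[1],e[0])).round(2))
i=w['color']
a=cv2.resize(i[85:135,225:300],(600,400)[:2],interpolation=cv2.INTER_CUBIC)
a=cv2.resize(i[85:133,222:302],(640,384)[:2],interpolation=cv2.INTER_CUBIC)[:290]
b=cv2.resize(i[205:243,222:302],(640,304),interpolation=cv2.INTER_CUBIC)
cv2.imwrite('pics/w1c.png',np.vstack([a,b])[...,::-1])
```

```text
[[0.5896, -0.3413, 0.012], [0.4582, -0.2745, 0.012], [0.5613, -0.0704, 0.012], [0.6951, -0.1375, 0.012]] [ 0.576  -0.2059  0.012 ] [np.float64(0.2294), np.float64(0.1474), np.float64(0.2286), np.float64(0.1497)]
-117.35
153.06
63.2
-26.64
```

View pics/w1c.png

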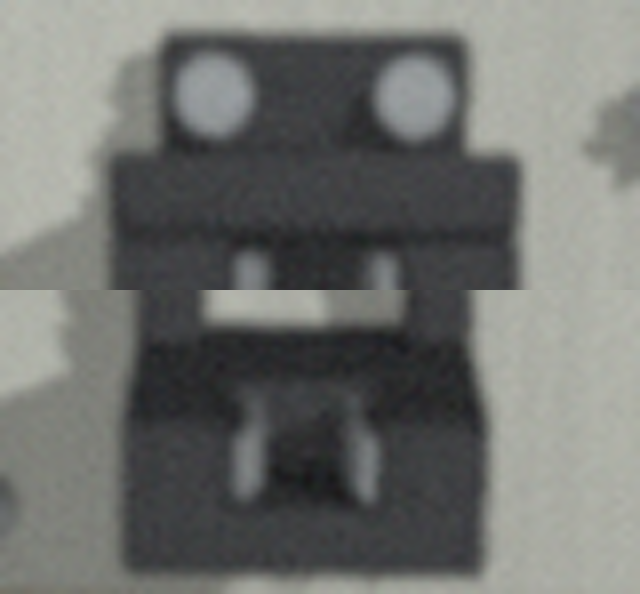

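Run:
```python
from h import *
w=dict(np.load('w1.npz')); c=np.array([.576,-.206]); t=np.radians(63.1); ey=np.array([np.cos(t),np.sin(t)]); ex=np.array([ey[1],-ey[0]])
for n,u in dict(farL=(222+112/8,107),farR=(222+518/8,107),farleafm=(222+316.5/8,118),nearL=(222+126/8,230),nearR=(222+484/8,230),nearleafm=(222+307/8,228)).items():
    p=atz(w,u,.062)[:2]; print(n,p.round(4),((p-c)@ex*1000).round(1),((p-c)@ey*1000).round(1))
```

```text
farL [ 0.5642 -0.293 ] 28.8 -82.9
farR [ 0.5121 -0.2669] -29.4 -83.2
farleafm [ 0.5434 -0.2689] -0.6 -70.9
nearL [ 0.6337 -0.157 ] 29.3 69.8
nearR [ 0.5815 -0.1308] -29.1 69.6
nearleafm [ 0.6061 -0.1463] -0.2 66.9
```

The slot centre comes out at about (0.576,-0.206) with y at 63.1°, so the jaw offset is about 0 ± 1 mm. Moving to the pad.

Emit:
carry_out --increments '[[[0, 2, 2.9], 0, 1], [[0, 2, 2.9], 0, 1], [[0, 2, 2.9], 0, 1], [[0, 2, 2.9], 0, 1], [[0, 2, 2.9], 0, 1], [[0, 2, 2.9], 0, 1], [[0, 2, 2.9], 0, 1], [[0, 2, 2.9], 0, 1], [[0, 2, 2.9], 0, 1], [[0, 2, 2.9], 0, 1], [[0, 2, 2.9], 0, 1], [[0, 2, 2.9], 0, 1], [[0, 2, 2.9], 0, 1], [[0, 0, 0], -0.08, 1], [[0, 0, 0], -0.08, 1], [[0, 0, 0], 0, 1], [[0, 0, 0], 0, 1]]'

```text
clock: 3.98
ee_pos: [0.519, 0.2479, 0.2435]
orientation: [-0.415, 0.572, 0.415, 0.572]
ft_force: [-0.0, -0.2, -0.5]
opening: 0.0878
```

```bash
cat > loc.py <<'E'
from h import *
from scipy.spatial.transform import Rotation as R
def st():
    s=arm.read_state();m=R.from_quat(s['orientation']).as_matrix()
    print('t',round(s['clock'],2),'pos',s['ee_pos'].round(4),'yaw_y',np.degrees(np.arctan2(m[1,1],m[0,1])).round(2),'tilt',m[2].round(4),'F',s['ft_force'].round(1),'T',s['ft_torque'].round(2),'op',s['opening'].round(4));return s,m
E
python3 - <<'E'
from loc import *
st()
w=arm.grab_frame('wrist');np.savez('w2.npz',**w);cv2.imwrite('pics/w2.png',cv2.resize(w['color'][...,::-1],(800,600),interpolation=cv2.INTER_CUBIC))
for d in arm.silhouettes('wrist','pad')[:3]:
    r=cv2.minAreaRect(np.argwhere(d['region'])[:,::-1].astype(np.float32)); print(d['p'],d['position'],r,[atz(w,p,.045).round(4).tolist() for p in cv2.boxPoints(r)],atz(w,r[0],.042))
E
```

```text
Traceback (most recent call last):
  File "loc.py", line 5, in st
    print('t',round(s['clock'],2),'pos',s['ee_pos'].round(4),'yaw_y',np.degrees(np.arctan2(m[1,1],m[0,1])).round(2),'tilt',m[2].round(4),'F',s['ft_force'].round(1),'T',s['ft_torque'].round(2),'op',s['opening'].round(4));return s,m
                                                                                                                                                                                                     ^^^^^^^^^^^^^^^^^^
AttributeError: 'float' object has no attribute 'round'
```

```bash
sed -i "s/s\['opening'\].round(4)/round(s['opening'],4)/" loc.py
python3 - <<'E'
from loc import *
st()
w=arm.grab_frame('wrist');np.savez('w2.npz',**w);cv2.imwrite('pics/w2.png',cv2.resize(w['color'][...,::-1],(800,600),interpolation=cv2.INTER_CUBIC))
for d in arm.silhouettes('wrist','pad')[:3]:
    r=cv2.minAreaRect(np.argwhere(d['region'])[:,::-1].astype(np.float32)); print(d['p'],d['position'],r,[atz(w,p,.045).round(4).tolist() for p in cv2.boxPoints(r)],atz(w,r[0],.042))
E
```

```text
t 3.98 pos [0.519  0.2479 0.2435] yaw_y 161.97 tilt [-1.e+00  0.e+00 -1.e-04] F [-0.  -0.2 -0.5] T [ 0.01  0.11 -0.02] op 0.0878
0.66 [263.1, 169.0] ((262.0434875488281, 169.46707153320312), (101.7224349975586, 36.93223190307617), 86.53176879882812) [[0.5173, 0.1745, 0.045], [0.4737, 0.1859, 0.045], [0.5042, 0.3153, 0.045], [0.5527, 0.3029, 0.045]] [0.51122759 0.24183978 0.042     ]
0.64 [180.1, 295.0] ((176.75001525878906, 296.7500305175781), (21.920310974121094, 39.59797668457031), 45.0) [[0.7246, 0.3845, 0.045], [0.6667, 0.3532, 0.045], [0.6549, 0.3843, 0.045], [0.7135, 0.4172, 0.045]] [0.69121776 0.38622319 0.042     ]
```

View pics/w2.png

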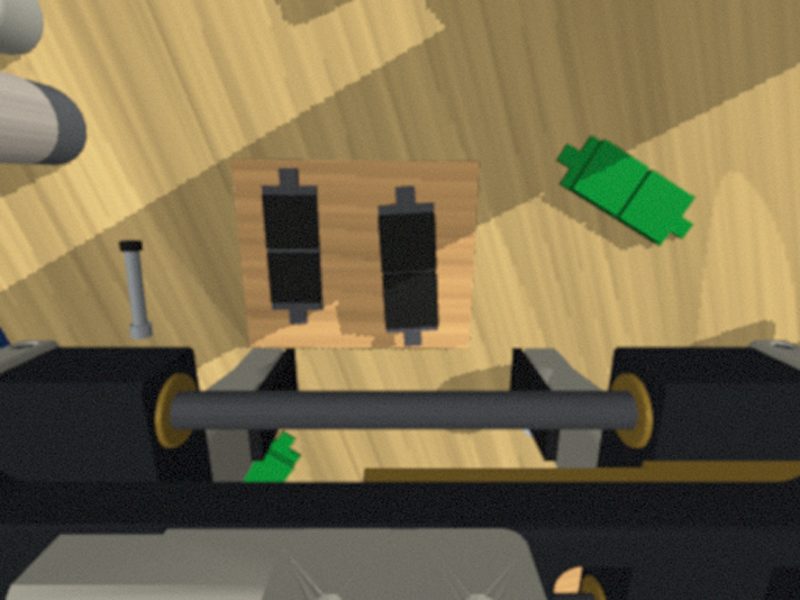

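The wrist view puts the new pad at (408,268), with ear tips at (404,187) and (412,345). The worn pad is at (293,247).

Run:
```python
from h import *
w=dict(np.load('w2.npz'));k=1.5625
A=np.array([atz(w,(x/k,y/k),.036) for x,y in [(404.5,186),(412.5,345)]]); L=np.array([atz(w,(x/k,y/k),.048) for x,y in [(380,209),(434,206),(438,330),(384,331)]])
e=A[1]-A[0];print('ears',A.mean(0),np.linalg.norm(e),np.degrees(np.arctan2(e[1],e[0])))
e=L[2]+L[3]-L[0]-L[1];print('lining',L.mean(0),np.linalg.norm(e)/2,np.degrees(np.arctan2(e[1],e[0])))
```

```text
ears [0.51337214 0.2467928  0.036     ] 0.13690705022151253 75.05405678891012
lining [0.5129561  0.24593798 0.048     ] 0.1025491583528443 74.07299844097874
```

Emit:
carry_out --increments '[[[0, 0.5, -0.3], -0.045, 1], [[3.5, 0, 0], 0, 1], [[3.5, 0, 0], 0, 1], [[3.5, 0, 0], 0, 1], [[3.5, 0, 0], 0, 1], [[3.5, 0, 0], 0, 1], [[1.0, 0, 0], 0, 1], [[1.0, 0, 0], 0, 1], [[0.95, 0, 0], 0, 1], [[0, 0, 0], 0, 1], [[0, 0, 0], 0, 1]]'

```text
clock: 5.0
ee_pos: [0.5141, 0.247, 0.0401]
orientation: [-0.429, 0.561, 0.429, 0.562]
ft_force: [0.6, 0.3, 0.2]
opening: 0.0875
```

Run:
```python
from loc import *
st()
```

```text
t 5.0 pos [0.5141 0.247  0.0401] yaw_y 164.75 tilt [-1.0e+00 -9.0e-04  1.1e-03] F [0.6 0.3 0.2] T [0.01 0.02 0.05] op 0.0875
```

Emit:
carry_out --increments '[[[0, 0, 0], 0, -1], [[0, 0, 0], 0, -1], [[0, 0, 0], 0, -1], [[0, 0, 0], 0, -1], [[0, 0, 0], 0, -1], [[0, 0, 0], 0, -1], [[0, 0, 0], 0, -1], [[0, 0, 0], 0, -1], [[0, 0, 0], 0, -1], [[0, 0, 0], 0, -1]]'

```text
clock: 5.83
ee_pos: [0.5134, 0.2466, 0.0392]
orientation: [-0.429, 0.562, 0.429, 0.562]
ft_force: [-0.5, -0.5, 2.8]
opening: 0.0454
```

Run:
```python
from loc import *
st()
```

```text
t 5.83 pos [0.5134 0.2466 0.0392] yaw_y 164.76 tilt [-1.e+00 -1.e-04  1.e-04] F [-0.5 -0.5  2.8] T [ 0.03  0.26 -0.  ] op 0.0454
```

Emit:
carry_out --increments '[[[-1, 0, 0], 0, -1], [[-3, 0, 0], 0, -1], [[-3.5, 0, 0], 0, -1], [[-3.5, 0, 0], 0, -1], [[-3.5, 0, 0], 0, -1], [[-3.5, 0, 0], 0, -1], [[-3, 0, 0], 0, -1], [[-1, 0, 0], 0, -1], [[0, 0, 0], 0, -1], [[0, 0, 0], 0, -1]]'

```text
clock: 6.67
ee_pos: [0.5126, 0.2463, 0.2582]
orientation: [-0.429, 0.562, 0.43, 0.562]
ft_force: [1.0, 0.2, -3.1]
opening: 0.0457
```

Emit:
carry_out --increments '[[[0, -0.74, -1.75], 0, -1], [[0, -1.49, -3.5], 0, -1], [[0, -1.49, -3.5], 0, -1], [[0, -1.49, -3.5], 0, -1], [[0, -1.49, -3.5], 0, -1], [[0, -1.49, -3.5], 0, -1], [[0, -1.49, -3.5], 0, -1], [[0, -1.49, -3.5], 0, -1], [[0, -1.49, -3.5], 0, -1], [[0, -1.49, -3.5], 0, -1], [[0, -1.49, -3.5], 0, -1], [[0, -1.49, -3.5], 0, -1], [[0, -0.74, -1.75], 0, -1], [[0, 0, 0], 0.068, -1], [[0, 0, 0], 0.068, -1], [[0, 0, 0], 0.067, -1], [[0, 0, 0], 0, -1], [[0, 0, 0], 0, -1], [[0, 0, 0], 0, -1]]'

```text
clock: 8.25
ee_pos: [0.5748, -0.2054, 0.2574]
orientation: [-0.37, 0.603, 0.371, 0.601]
ft_force: [-0.2, -0.3, -4.3]
opening: 0.0459
```

Run:
```python
from loc import *
st()
```

```text
t 8.25 pos [ 0.5748 -0.2054  0.2574] yaw_y 153.26 tilt [-1.0e+00  2.5e-03 -8.0e-04] F [-0.2 -0.3 -4.3] T [ 0.05  0.01 -0.01] op 0.0459
```

Emit:
carry_out --increments '[[[3, 0, 0], 0, -1], [[3.5, 0, 0], 0, -1], [[3.5, 0, 0], 0, -1], [[3, 0, 0], 0, -1], [[2, 0, 0], 0, -1], [[1.7, 0, 0], 0, -1], [[0, 0, 0], 0, -1], [[0, 0, 0], 0, -1], [[0, 0, 0], 0, -1], [[0, 0, 0], 0, -1]]'

```text
clock: 9.08
ee_pos: [0.5765, -0.2057, 0.0937]
orientation: [-0.371, 0.602, 0.37, 0.603]
ft_force: [-0.7, -0.5, -2.0]
opening: 0.0459
```

Run:
```python
from loc import *
st()
w=arm.grab_frame('wrist');np.savez('w3.npz',**w);f=arm.grab_frame('scene')
i=w['color'];a=cv2.resize(i[60:345,150:362],(446,600),interpolation=cv2.INTER_CUBIC)
b=cv2.resize(f['color'][120:225,150:245],(340,376),interpolation=cv2.INTER_CUBIC)
c=np.zeros((600,800,3),np.uint8);c[:,:446]=a;c[:376,455:795]=b
cv2.imwrite('pics/w3.png',c[...,::-1])
```

```text
t 9.08 pos [ 0.5765 -0.2057  0.0937] yaw_y 153.18 tilt [-1.0e+00 -2.4e-03  8.0e-04] F [-0.7 -0.5 -2. ] T [0.02 0.05 0.03] op 0.0459
```

View pics/w3.png

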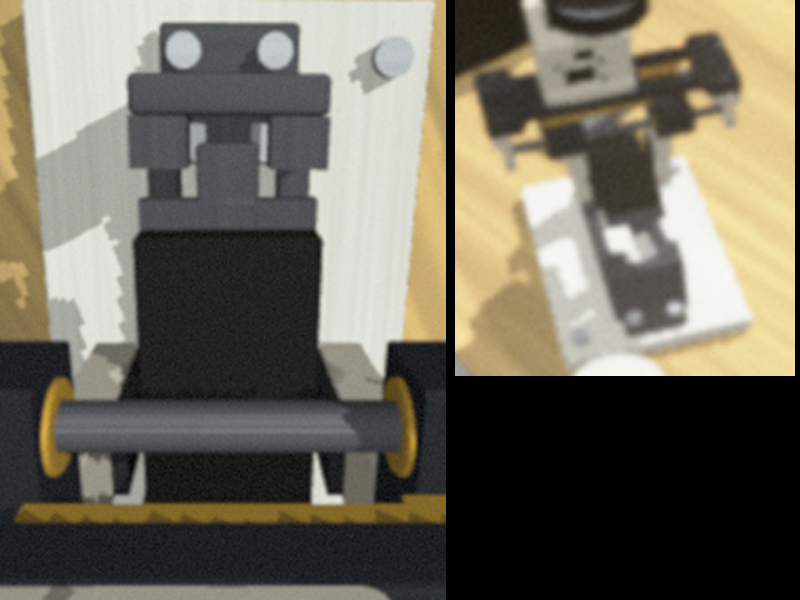

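```bash
cat > cmp.py <<'E'
from loc import *
c=np.array([.576,-.206]); t=np.radians(63.1); ey=np.array([np.cos(t),np.sin(t)]); ex=np.array([ey[1],-ey[0]])
def show(w,s,o,pts):
    for n,(x,y,z) in pts.items():
        p=atz(w,(o[0]+x/s,o[1]+y/s),z)[:2]-c; print(n,'mount x,y mm',(p@ex*1000).round(2),(p@ey*1000).round(1))
E
python3 - <<'E'
from cmp import *
w=dict(np.load('w3.npz'))
show(w,2.105,(150,60),dict(earL=(197,160,.091),earR=(257,160,.091),eartip=(227,144,.091),plateL=(140,205,.091),plateR=(316,205,.091),linL=(135,235,.103),linR=(321,235,.103),jawoL=(130,140,.062),jawoR=(329,140,.062),jawiL=(189,140,.062),jawiR=(271,140,.062),leafL=(207,140,.060),leafR=(253,140,.060),backL=(129,92,.062),backR=(330,92,.062),boltL=(183,50,.03),boltR=(276,50,.03)))
p=np.array([.5765,-.2057])-c;print('tcp',p@ex*1000,p@ey*1000)
E
```

```text
earL mount x,y mm 7.83 -63.9
earR mount x,y mm -7.17 -64.0
eartip mount x,y mm 0.34 -67.8
plateL mount x,y mm 22.53 -52.6
plateR mount x,y mm -22.41 -52.7
linL mount x,y mm 22.12 -47.3
linR mount x,y mm -22.06 -47.4
jawoL mount x,y mm 29.28 -67.7
jawoR mount x,y mm -29.9 -67.8
jawiL mount x,y mm 11.72 -67.7
jawiR mount x,y mm -12.66 -67.8
leafL mount x,y mm 6.45 -67.7
leafR mount x,y mm -7.39 -67.7
backL mount x,y mm 28.96 -81.3
backR mount x,y mm -29.49 -81.4
boltL mount x,y mm 15.45 -96.1
boltR mount x,y mm -15.99 -96.2
tcp 0.3101683520091245 0.4937566135374762
```

The ears sit 0.5–0.7 mm to the +x side of the slot centre. I'll correct by +0.5 mm along tool y and descend gently.

Emit:
carry_out --increments '[[[0.5, 0.05, -0.1], 0, -1], [[0.5, 0, 0], 0, -1], [[0.5, 0, 0], 0, -1], [[0.3, 0, 0], 0, -1], [[0, 0, 0], 0, -1], [[0, 0, 0], 0, -1], [[0, 0, 0], 0, -1], [[0, 0, 0], 0, -1], [[0, 0, 0], 0, -1], [[0, 0, 0], 0, -1]]'

```text
clock: 10.02
ee_pos: [0.5747, -0.2063, 0.0743]
orientation: [-0.37, 0.602, 0.37, 0.603]
ft_force: [-0.6, -0.4, -3.2]
opening: 0.0457
```

Run:
```python
from cmp import *
s,m=st();p=s['ee_pos'][:2]-c;print('tcp',p@ex*1000,p@ey*1000)
```

```text
t 10.02 pos [ 0.5747 -0.2063  0.0743] yaw_y 153.13 tilt [-1.e+00 -3.e-04  1.e-04] F [-0.6 -0.4 -3.2] T [0.01 0.05 0.06] op 0.0457
tcp -1.0524375788679936 -0.8877783271543261
```

Emit:
carry_out --increments '[[[0.1, 0, 0], 0, -1], [[0.1, 0, 0], 0, -1], [[0.1, 0, 0], 0, -1], [[0.1, 0, 0], 0, -1], [[0, 0, 0], 0, -1], [[0, 0, 0], 0, -1], [[0, 0, 0], 0, -1]]'

```text
clock: 10.6
ee_pos: [0.5747, -0.2064, 0.0704]
orientation: [-0.37, 0.602, 0.37, 0.603]
ft_force: [-0.4, -1.0, 1.5]
opening: 0.0455
```

Run:
```python
from cmp import *
s,m=st();p=s['ee_pos'][:2]-c;print('tcp',p@ex*1000,p@ey*1000)
```

```text
t 10.6 pos [ 0.5747 -0.2064  0.0704] yaw_y 153.13 tilt [-1.e+00 -4.e-04  1.e-04] F [-0.4 -1.   1.5] T [0.19 0.32 0.07] op 0.0455
tcp -1.0224900075029204 -0.9328952154795712
```

Emit:
carry_out --increments '[[[-0.1, -0.03, 0], 0, -1], [[0, -0.03, 0], 0, -1], [[0, 0, 0], 0, -1], [[0, 0, 0], 0, -1], [[0, 0, 0], 0, -1], [[0, 0, 0], 0, -1]]'

```text
clock: 11.1
ee_pos: [0.575, -0.2066, 0.0709]
orientation: [-0.37, 0.603, 0.37, 0.602]
ft_force: [-1.1, 0.7, -1.8]
opening: 0.0456
```

Run:
```python
from cmp import *
s,m=st();p=s['ee_pos'][:2]-c;print('tcp',p@ex*1000,p@ey*1000)
w=arm.grab_frame('wrist');np.savez('w4.npz',**w)
cv2.imwrite('pics/w4.png',cv2.resize(w['color'][60:180,200:320],(600,600),interpolation=cv2.INTER_CUBIC)[...,::-1])
```

```text
t 11.1 pos [ 0.575  -0.2066  0.0709] yaw_y 153.13 tilt [-1.e+00  2.e-04 -0.e+00] F [-1.1  0.7 -1.8] T [0.16 0.2  0.07] op 0.0456
tcp -0.6452751589527964 -0.9490939062704278
```

View pics/w4.png

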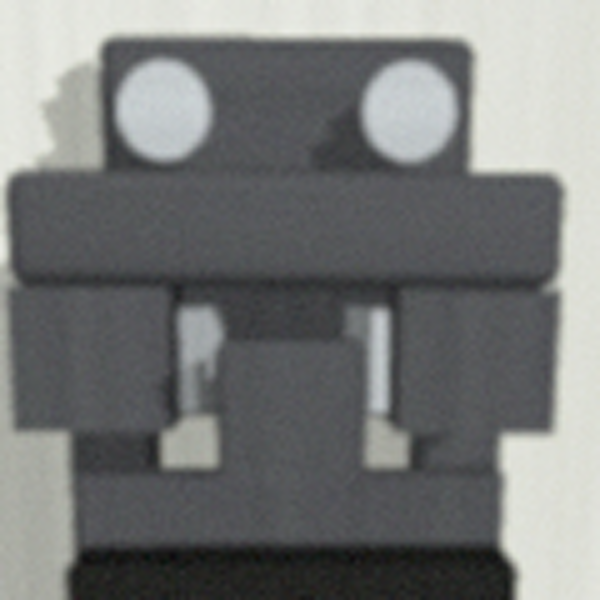

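The ear's centre is at 292 px and the slot's at 285 px (0.11 mm/px), so the ear sits about 0.75 mm too far along +tool y. Correcting and pressing on.

Emit:
carry_out --increments '[[[0, -0.07, 0], 0, -1], [[0, 0, 0], 0, -1], [[0.1, 0, 0], 0, -1], [[0.1, 0, 0], 0, -1], [[0.1, 0, 0], 0, -1], [[0, 0, 0], 0, -1], [[0, 0, 0], 0, -1], [[0, 0, 0], 0, -1]]'

```text
clock: 11.82
ee_pos: [0.576, -0.2069, 0.0682]
orientation: [-0.37, 0.602, 0.37, 0.603]
ft_force: [1.7, -0.4, -2.6]
opening: 0.0456
```

Run:
```python
from cmp import *
s,m=st();p=s['ee_pos'][:2]-c;print('tcp',p@ex*1000,p@ey*1000, 'Fx',s['ft_force'][:2]@ex,'Fy',s['ft_force'][:2]@ey)
w=dict(np.load('w3.npz'))
show(w,2.105,(150,60),dict(l1=(135,240,.103),r1=(321,240,.103),l2=(146,485,.103),r2=(313,485,.103)))
```

```text
t 11.82 pos [ 0.576  -0.2069  0.0682] yaw_y 153.13 tilt [-1.e+00 -6.e-04  2.e-04] F [ 1.7 -0.4 -2.6] T [-0.25 -0.48 -0.06] op 0.0456
tcp 0.4245582656782375 -0.8431337339730901 Fx 1.6815706412713114 Fy 0.42050277757180327
l1 mount x,y mm 22.17 -46.0
r1 mount x,y mm -22.12 -46.2
l2 mount x,y mm 22.09 21.7
r2 mount x,y mm -23.18 21.5
```

The ears are entering with almost no resistance. Continuing down.

Emit:
carry_out --increments '[[[0.1, 0, 0], 0, -1], [[0.1, 0, 0], 0, -1], [[0.1, 0, 0], 0, -1], [[0.1, 0, 0], 0, -1], [[0, 0, 0], 0, -1], [[0, 0, 0], 0, -1]]'

```text
clock: 12.32
ee_pos: [0.5758, -0.2069, 0.064]
orientation: [-0.37, 0.602, 0.37, 0.603]
ft_force: [2.3, -1.3, -1.0]
opening: 0.0456
```

Run:
```python
from cmp import *
s,m=st();p=s['ee_pos'][:2]-c;print('tcp',p@ex*1000,p@ey*1000, 'Fx',s['ft_force'][:2]@ex,'Fy',s['ft_force'][:2]@ey)
```

```text
t 12.32 pos [ 0.5758 -0.2069  0.064 ] yaw_y 153.13 tilt [-1.e+00 -3.e-04  1.e-04] F [ 2.3 -1.3 -1. ] T [-0.39 -0.75 -0.18] op 0.0456
tcp 0.2659340059942903 -0.8820394575997779 Fx 2.6109999409641826 Fy -0.07938811370996025
```

Emit:
carry_out --increments '[[[0.1, -0.03, 0], 0, -1], [[0.1, 0, 0], 0, -1], [[0.1, 0, 0], 0, -1], [[0.1, 0, 0], 0, -1], [[0, 0, 0], 0, -1], [[0, 0, 0], 0, -1]]'

```text
clock: 12.82
ee_pos: [0.5759, -0.207, 0.0597]
orientation: [-0.37, 0.603, 0.37, 0.602]
ft_force: [3.0, -1.0, -3.3]
opening: 0.0458
```

Run:
```python
from cmp import *
s,m=st();p=s['ee_pos'][:2]-c;print('tcp',p@ex*1000,p@ey*1000, 'Fx',s['ft_force'][:2]@ex,'Fy',s['ft_force'][:2]@ey)
```

```text
t 12.82 pos [ 0.5759 -0.207   0.0597] yaw_y 153.12 tilt [-1.e+00  3.e-04 -0.e+00] F [ 3.  -1.  -3.3] T [-0.4  -0.8  -0.19] op 0.0458
tcp 0.33527013827026814 -0.9478487844255189 Fx 3.1172546958871172 Fy 0.47245730103858674
```

Emit:
carry_out --increments '[[[0.1, -0.03, 0], 0, -1], [[0.1, 0, 0], 0, -1], [[0.1, 0, 0], 0, -1], [[0.1, 0, 0], 0, -1]]'

```text
clock: 13.15
ee_pos: [0.5761, -0.2072, 0.056]
orientation: [-0.37, 0.603, 0.37, 0.602]
ft_force: [1.5, 0.0, -1.4]
opening: 0.0458
```

Run:
```python
from cmp import *
s,m=st();p=s['ee_pos'][:2]-c;print('tcp',p@ex*1000,p@ey*1000, 'Fx',s['ft_force'][:2]@ex,'Fy',s['ft_force'][:2]@ey)
w=arm.grab_frame('wrist');np.savez('w5.npz',**w);f=arm.grab_frame('side')
c=np.zeros((450,800,3),np.uint8)
c[:,:450]=cv2.resize(w['color'][60:180,200:320],(450,450),interpolation=cv2.INTER_CUBIC)
f=arm.grab_frame('scene')
c[:376,455:795]=cv2.resize(f['color'][120:225,150:245],(340,376),interpolation=cv2.INTER_CUBIC)
cv2.imwrite('pics/w5.png',c[...,::-1])
```

```text
t 13.15 pos [ 0.5761 -0.2072  0.056 ] yaw_y 153.13 tilt [-1.e+00  2.e-04 -1.e-04] F [ 1.5  0.  -1.4] T [-0.19 -0.26 -0.12] op 0.0458
tcp 0.5853849531722545 -1.0141950012161323 Fx 1.2952850170284094 Fy 0.7128436788904673
```

View pics/w5.png

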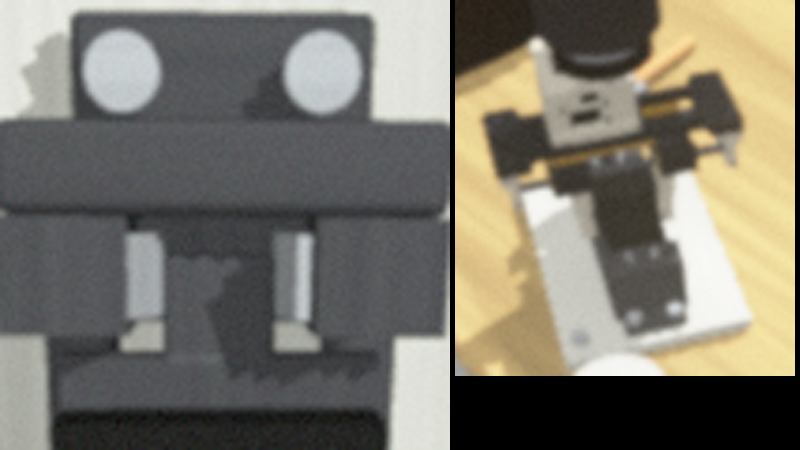

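Both views show the ear between the leaves, at (220,290) in the left crop, and the pad sunk between the jaws. About 5 mm remain.

Emit:
carry_out --increments '[[[0.1, 0, 0], 0, -1], [[0.1, 0, 0], 0, -1], [[0.1, 0, 0], 0, -1], [[0.05, 0, 0], 0, -1], [[0, 0, 0], 0, -1]]'

```text
clock: 13.72
ee_pos: [0.5761, -0.2071, 0.0524]
orientation: [-0.37, 0.603, 0.37, 0.602]
ft_force: [0.7, -0.7, -1.3]
opening: 0.0459
```

Emit:
carry_out --increments '[[[0.05, 0, 0], 0, -1], [[0.05, 0, 0], 0, -1], [[0, 0, 0], 0, -1]]'

```text
clock: 13.97
ee_pos: [0.5761, -0.2071, 0.0515]
orientation: [-0.37, 0.603, 0.37, 0.602]
ft_force: [-0.0, -0.0, -0.8]
opening: 0.0458
```

Emit:
carry_out --increments '[[[0.05, 0, 0], 0, -1], [[0.05, 0, 0], 0, -1], [[0, 0, 0], 0, -1]]'

```text
clock: 14.22
ee_pos: [0.5762, -0.2072, 0.0511]
orientation: [-0.37, 0.602, 0.37, 0.602]
ft_force: [-1.7, 1.9, 5.7]
opening: 0.046
```

Emit:
carry_out --increments '[[[0.03, 0, 0], 0, -1], [[0, 0, 0], 0, -1], [[0, 0, 0], 0, -1]]'

```text
clock: 14.47
ee_pos: [0.5762, -0.2072, 0.0512]
orientation: [-0.37, 0.602, 0.37, 0.603]
ft_force: [-1.4, 1.7, 8.0]
opening: 0.0461
```

Emit:
carry_out --increments '[[[0.04, 0, 0], 0, -1], [[0, 0, 0], 0, -1], [[0, 0, 0], 0, -1]]'

```text
clock: 14.72
ee_pos: [0.5762, -0.2072, 0.0511]
orientation: [-0.37, 0.602, 0.37, 0.602]
ft_force: [-3.4, 2.5, 9.8]
opening: 0.0456
```

Run:
```python
from cmp import *
s,m=st();p=s['ee_pos'][:2]-c;print('tcp',p@ex*1000,p@ey*1000, 'F',s['ft_force'][:2]@ex,s['ft_force'][:2]@ey,'T',s['ft_torque'][:2]@ex,s['ft_torque'][:2]@ey)
w=arm.grab_frame('wrist');f=arm.grab_frame('scene')
c=np.zeros((450,800,3),np.uint8)
c[:,:450]=cv2.resize(w['color'][60:180,200:320],(450,450),interpolation=cv2.INTER_CUBIC)
c[:376,455:795]=cv2.resize(f['color'][120:225,150:245],(340,376),interpolation=cv2.INTER_CUBIC)
cv2.imwrite('pics/w6.png',c[...,::-1])
```

```text
t 14.72 pos [ 0.5762 -0.2072  0.0511] yaw_y 153.15 tilt [-1.e+00 -5.e-04 -1.e-04] F [-3.4  2.5  9.8] T [ 0.74  1.4  -0.16] op 0.0456
tcp 0.7136672051848271 -0.9456452740942253 F -4.173081817812624 0.6344423550269787 T 0.022380889320375026 1.5847125817006575
```

The pad stops firmly at the expected depth (TCP 0.051 m) and the push loads both ears evenly (moment about the mount's x ≈ 0). Releasing.

Emit:
carry_out --increments '[[[-0.08, 0.03, 0], 0, -1], [[0, 0, 0], 0, -1], [[0, 0, 0], 0, 0.5], [[0, 0, 0], 0, 0.5], [[0, 0, 0], 0, 0.5], [[0, 0, 0], 0, 0.5], [[0, 0, 0], 0, 0.5], [[0, 0, 0], 0, 0.5], [[0, 0, 0], 0, 0.5]]'

```text
clock: 15.57
ee_pos: [0.5759, -0.207, 0.0505]
orientation: [-0.37, 0.603, 0.37, 0.602]
ft_force: [0.7, 0.4, -1.2]
opening: 0.0656
```

Run:
```python
from cmp import *
st()
```

```text
t 15.57 pos [ 0.5759 -0.207   0.0505] yaw_y 153.13 tilt [-1.e+00  2.e-04 -1.e-04] F [ 0.7  0.4 -1.2] T [-0.02  0.03 -0.01] op 0.0656
```

Retreat up slowly at first, then back along −tool z to view both ears.

Emit:
carry_out --increments '[[[-0.5, 0, 0], 0, 0.5], [[-1, 0, 0], 0, 0.5], [[-2, 0, 0], 0, 0.5], [[-3, 0, 0], 0, 0.5], [[-3.5, 0, 0], 0, 0.5], [[-3.5, 0, 0], 0, 0.5], [[-3.5, 0, 0], 0, 0.5], [[-2, 0, 0], 0, 0.5], [[0, 0, 1.5], 0, 0.5], [[0, 0, 1.5], 0, 0.5], [[0, 0, 0], 0, 0.5], [[0, 0, 0], 0, 0.5], [[0, 0, 0], 0, 0.5], [[0, 0, 0], 0, 0.5]]'

```text
clock: 16.73
ee_pos: [0.5891, -0.1802, 0.2397]
orientation: [-0.37, 0.603, 0.371, 0.602]
ft_force: [0.2, -0.1, 0.3]
opening: 0.0655
```

Run:
```python
from cmp import *
st()
w=arm.grab_frame('wrist');np.savez('w7.npz',**w);f=arm.grab_frame('scene')
c=np.zeros((600,800,3),np.uint8)
c[:,:450]=cv2.resize(w['color'][60:260,185:335],(450,600),interpolation=cv2.INTER_CUBIC)
c[:376,455:795]=cv2.resize(f['color'][130:235,150:245],(340,376),interpolation=cv2.INTER_CUBIC)
cv2.imwrite('pics/w7.png',c[...,::-1])
```

```text
t 16.73 pos [ 0.5891 -0.1802  0.2397] yaw_y 153.14 tilt [-1.0e+00  1.7e-03 -8.0e-04] F [ 0.2 -0.1  0.3] T [0.07 0.03 0.02] op 0.0655
```

View pics/w7.png

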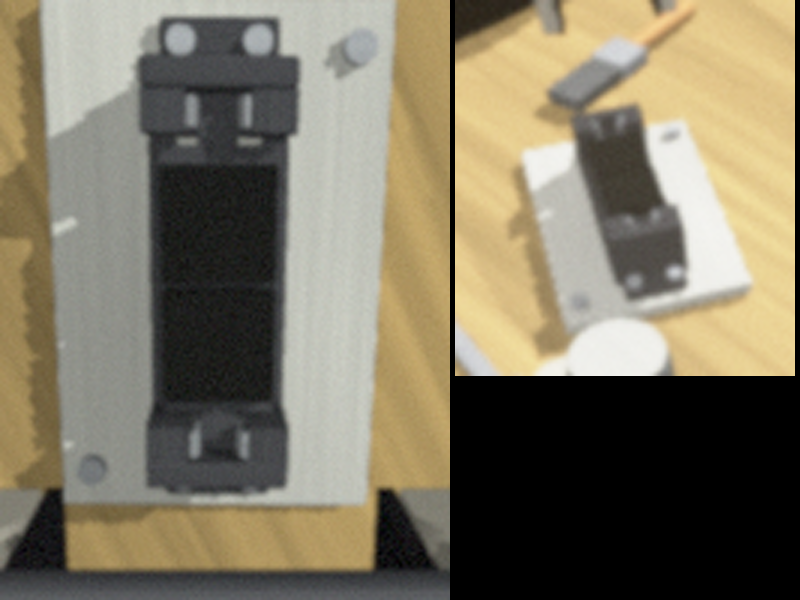

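Both ears lie between the leaves and the lining lies level between the jaws. One numeric flatness check before handing in.

Run:
```python
from cmp import *
w=dict(np.load('w7.npz'))
for z in (.060,.064):
    print(z);show(w,3,(185,60),dict(tl=(160,166,z),tr=(280,166,z),bl=(163,402,z),br=(275,402,z)))
st();print(arm.sign_off())
```

```text
0.06
tl mount x,y mm 22.21 -46.7
tr mount x,y mm -23.78 -46.8
bl mount x,y mm 22.71 47.4
br mount x,y mm -23.8 47.3
0.064
tl mount x,y mm 21.93 -46.7
tr mount x,y mm -23.48 -46.8
bl mount x,y mm 22.43 46.2
br mount x,y mm -23.5 46.2
t 16.83 pos [ 0.5892 -0.1805  0.24  ] yaw_y 153.12 tilt [-1.0e+00  1.1e-03 -6.0e-04] F [0.2 0.2 0.1] T [ 0.01  0.03 -0.02] op 0.0656
the job is handed in; nothing more can be done
None
```

The new brake pad is in the caliper bracket, both ears down on the slot bottoms and lining up. I let go, moved the arm clear and handed the job in at about 17 s of the 72 s.

- **Pick and placing:** I took the black pad with the thick lining off the wooden strip. I lined its ears up with the slots from the wrist camera, correcting by a few tenths of a millimetre on the way down. The jaws turned out to stand within about 1 mm of the mount's middle.
- **Force:** The highest reading I took was about 14 N of downward push at the bottom stop, against the 25 N limit. I read force only at the end of each move, so short peaks in between were not seen.
- **Depth:** The pad stopped firmly at tool height 0.051 m, which is the seated height of 42 mm plus the 9 mm between the pad's underside and the tool point. The moment about the mount's x axis was about zero, so both ears carried the load evenly.
- **After letting go:** The picture shows both ears between the spring leaves. At the seated height, the lining measures about 46 mm wide at both ends and lies within 1 mm of the jaws' centre. The measured tilt is below what the camera can resolve.
- **Disagreements:** My first alignment was off because the arm was still settling when I took the picture. The ears touched at about 5 N, so I backed off, corrected by about 1.3 mm and went in. The force down the slots also read lower than the stated 5–12 N until the bottom stop, probably because the readings came after each step had settled.

I did not touch the worn pad or anything else, and no check failed.

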